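Hold the label-roll stand open at the set width for a new roll

TASK

Open the label-roll stand for the new roll: loosen its blue wing nut about a quarter turn (counter-clockwise seen from above), then pull the spring-loaded roll guide out by its blue finger tab until its pointer stands level with the orange width marker. Keep it there against the spring and finish still holding it, nut left loose, so that a colleague can drop the roll in. Do not shift the orange marker, and leave the new roll and the two cartons beside the stand where they are.

Things in the scene. Friction and masses are not known exactly. Their poses are not given: they have to be found in the camera images.
- label_stand: Desk stand for label rolls, fixed to the counter: grey base plate 9 mm thick, spanning -75..75 mm in x and -90..210 mm in y, with a fixed round cheek (disc 82 mm across, top 104 mm up, inner face at y = -45 mm). Origin on the counter. +y: the direction in which the roll guide is pulled out, away from the fixed cheek; the white scale runs along the -x edge; z up.
- roll_guide: Guide sliding on the stand: grey cheek with a blue tab on top; black foot 40 mm wide, top 25 mm up, reaching y = 125 mm, carries the wing nut. Origin is the stand's at home; slides up to 75 mm along the stand's +y, never tips. Spring: 4 N at home, 9.5 N at 60 mm, plus 1 N friction; runs home if let go. Locked while the nut is tight.
- finger_tab (a point): Middle of the blue finger tab on the guide's cheek: upright plate 10 mm thick (stand's y), 30 mm wide (stand's x), free from 104 to 132 mm above the counter; this point is 116 mm up. At home the two cheeks are 45 mm apart. Moves with roll_guide; axes as label_stand.
- pointer_tip (a point): Tip of the small red-tipped pointer on the -x side of roll_guide, 16 mm above the counter. Moves with roll_guide and passes just beside the orange marker without touching it.
- marker_centre (a point): Centre of the orange width marker, a clip 10 mm wide along the scale (stand's y), 19 mm across, top 18 mm above the counter; it sits by friction on the white scale, 40 to 62 mm beyond the pointer's home. Axes as label_stand. The pointer is level with it when both have the same position along the stand's y.
- nut_wings (a point): Middle of the blue wing nut's wings, on its upright axis, 48 mm above the counter. The wings form a bar 50 mm long (this point's x), 10 mm thick (its y), from 35 to 59 mm above the counter, free all round; 100 mm along the stand's +y from the finger tab. Axes turn with the nut. Rides on roll_guide.
- wing_nut (a joint): Angle of the wing nut in rad: 0 tight with the wings along the stand's x; grows counter-clockwise seen from above as it loosens, to a stop at 2.3. The guide is locked below about 0.7. Friction 0.06 N m; stays where it is left and does not rise. Starts between 0 and 0.2.
- label_roll: New roll of white labels standing on its end on the counter behind the stand, 86 mm across, 70 mm high, origin at the middle of its underside; not to be moved.
- label_box: Cream carton of label rolls standing to the left of the stand, 65 x 105 x 40 mm, origin at the middle of its underside; not to be moved.
- staple_box: Dark slate-coloured carton of staples to the right of the stand, 40 x 62 x 22 mm, origin at the middle of its underside; not to be moved.

How it is judged (in metres and radians):
On the way, in this order (a step that is already met when the one before it is completed fails the run):
1. the wing nut is loosened by 1.0 rad or more (value of joint wing_nut above 1 rad), for 0.2 s.
2. the roll guide is pulled out so that its pointer stands level with the orange marker, within 6 mm, for a second (y of pointer_tip in the frame of marker_centre between -0.006 and 0.006 m), for 1 s.
At the end, for the whole second after the job is handed in: The pointer stands still, level with the orange marker within 6 mm along the scale, held there by the fingers against the spring (more than 3 N between fingers and guide) with the wing nut still loose (more than 0.8 rad) (all of step 2 and linear speed of roll_guide below 0.01 m/s and contact force between the fingers and roll_guide above 3 N and value of joint wing_nut above 0.8 rad); the arm keeps its last pose, push and grip.
It fails at once if the orange marker is shifted by more than 5 mm (distance of marker_centre from where it was at the start of the episode above 0.005 m).
It fails at once if the roll, the label carton or the staple carton is moved by more than 20 mm (distance of any of label_roll, label_box, staple_box from where it was at the start of the episode above 0.02 m).
It also fails if it takes over 42 s, if anything falls off the work surface, if the arm or the gripper's body presses on something with over 40 N, if the wrist force passes 120 N, or if a joint passes its speed limit or range.

ROBOT

A 6-joint arm with a two-finger parallel gripper is mounted at the origin on a cart in front of the work surface, level with it; the furniture and walls round the work are solid. World frame = base frame: x ahead of the robot, y to its left, z up, the work surface at z = 0. Lengths are in m, angles in degrees, forces in N, time in s.
With the tool pointing down it reaches from about 0.35 to 0.875 m from the base axis. Payload 4.2 kg.
Tool frame: the origin (TCP) lies midway between the tips of the shut fingers; the grasp point (between the pads) lies 19 mm behind it; z points along the fingers, y is the line along which they close (so a half turn about z gives the same grasp; the last joint's range is limited). The gripper opens to 87 mm and grips with 3 to 60 N. Pads are 19 mm wide; open, the fingers measure 117 mm over their backs; the gripper's body (75 mm by 190 mm) begins 51 mm behind the grasp point.
Start: joints at [88.384, 22.042, 0.453, 0, -68.411, -14.817], TCP at [0.177, 0.599, 0.223] pointing down, gripper open.
Joint ranges: [-179.83, 179.83], [-69.29, 118.12], [-61.27, 80.66], [-181.25, 117.63], [-171.15, -9.14], [-177.46, 177.46]. Speed limits (degrees/s): [159.86, 159.86, 180, 180, 180, 180].

INTERFACE

Orientations are given as [roll, pitch, yaw] about the fixed x, y, z axes, in that order (R = Rz(yaw) Ry(pitch) Rx(roll)).
In Python, from workcell import env gives the robot as it stands. The module is installed in compiled form; this text tells all that it offers. Calls block until the motion is done:
- env.goto(position, orientation): joint-space move of the TCP to a pose.
- env.move_straight(position, rotation=None, rate=0.15, force_limit=None): straight line of the TCP; rotation=None keeps the orientation; rate is the mean speed in m/s. With force_limit (N) it stops when the force on the tool has changed by that much, and returns True; else False.
- env.set_joints(angles): joint-space move.
- env.gripper_to(opening, grasp_force=None): opening from 0.0 (shut) to 1.0 (fully open); grasp_force is the grip in N (None keeps the last); returns when the fingers have stopped.
- env.dwell(seconds).
- env.inverse_kinematics(position, orientation): joint angles nearest the present ones, or None.
- env.read_state(): the state.
- env.grab_frame(name): name is "scene" or "side" or "wrist"; returns a dict with "image" (400x640x3 uint8, blue, green, red), "fx", "fy", "cx", "cy" (pixels), "position" and "orientation" of the camera in the world. Camera axes: x right, y up, looking along -z (the intrinsics and any distortion apply to the point x, -y, -z); pixel columns grow to the right and rows downward; lengths in m; the calibration is good to about 2 mm. A picture is of the moment at which its call begins. There is no depth.
A pose or a line that the arm cannot do raises env.Unreachable and nothing moves.
- env.close_job(): hands the job in; it is judged then, once.
Trained networks look in a picture, given as the dict that the camera call returned (one of the last four; its "shot" number tells which), for a name from the list of things; names that differ only in an ending like _2 or _b are one class to them, and where a whole thing is asked for, a point or a joint stands for the part that bears it (a point fixed in the world has none). Each returns a list of dicts, best first, with "score" (0 to 1); they miss things now and then, are a little off and sometimes report something else, mostly with a low value. They report only what shows in the picture. A call takes as long as a camera call.
- env.search_frame(picture, thing): "xyz" ([x, y, z] in m, in world coordinates, good to about 4 mm: the middle of the surface that is visible of it).
- env.trace(picture, thing): "mask" (400x640 bool, what is visible of it).
The state is a dict: "clock": time; "joint_positions": joint angles; "qvel": joint speeds; "joint_torque": joint torques, N m; "position": TCP position; "tool_rot": TCP orientation; "force": force on the tool from outside, world axes, zero at the start; "wrist_torque": the same for the moment, N m; "opening": opening from 0.0 (shut) to 1.0 (fully open); "finger_force": force on a finger pad.
Only numpy, scipy, OpenCV 4.12 (cv2) and the standard library are available. Lean on these libraries where they do the work, as an engineer would, in place of code of your own. Each camera call takes 0.05 s, during which the arm holds its last target. There are 200 camera calls.

## Working session

There is one attempt and no reset: what is moved stays moved. The work goes in short steps, each a Python script; the robot and the scene stay as the last script left them, time stands still between calls to the robot, and variables do not carry over. Pictures are saved under pics/ and viewed, at most 10 in all, crops included, and the job is handed in when it is done.

```bash
mkdir -p pics; cat > h.py <<'E'
from workcell import env
import numpy as np, cv2
from scipy.spatial.transform import Rotation as R
E
python3 - <<'E'
from h import *
fs={n:env.grab_frame(n) for n in("scene","side","wrist")}
for n,f in fs.items():
    cv2.imwrite(f"pics/{n}0.png",f["image"])
    print(n,np.round(f["position"],3),f["orientation"],f["fx"],f["cx"],f["cy"],[k for k in f])
    for t in ["label_stand","roll_guide","finger_tab","pointer_tip","marker_centre","nut_wings","label_roll","label_box","staple_box"]:
        r=env.search_frame(f,t)
        print(" ",t,[(np.round(d["xyz"],3).tolist(),round(d["score"],2)) for d in r[:2]])
cv2.imwrite("pics/all0.png",cv2.resize(np.vstack([fs["scene"]["image"],fs["side"]["image"]]),(480,600)))
print(env.read_state())
E
```

```text
scene [-0.031 -0.378  0.838] [ 46.42919711  -1.07334172 -57.71037802] 456.9469034995749 315.9548430341182 199.69607225686119 ['image', 'fx', 'fy', 'cx', 'cy', 'position', 'orientation', 'shot']
  label_stand [([0.6, 0.054, 0.013], 0.97), ([0.611, 0.026, 0.04], 0.28)]
  roll_guide [([0.612, 0.038, 0.04], 0.56)]
  finger_tab [([0.609, 0.027, 0.044], 0.79)]
  pointer_tip [([0.609, 0.028, 0.041], 0.79), ([0.577, 0.349, 0.041], 0.2)]
  marker_centre [([0.548, 0.086, 0.012], 0.56)]
  nut_wings [([0.619, 0.125, 0.051], 0.45)]
  label_roll [([0.718, -0.032, 0.064], 0.58)]
  label_box [([0.579, 0.35, 0.039], 0.79)]
  staple_box [([0.616, -0.151, 0.019], 0.83), ([0.618, 0.124, 0.051], 0.23)]
side [ 0.454 -1.28   0.637] [67.92087689  0.86223922 -7.53713667] 475.6217208449078 316.14555667092515 195.54337903413276 ['image', 'fx', 'fy', 'cx', 'cy', 'position', 'orientation', 'shot']
  label_stand [([0.61, -0.026, 0.018], 0.57), ([0.735, -0.054, 0.052], 0.23)]
  roll_guide [([0.612, 0.02, 0.09], 0.76)]
  finger_tab [([0.612, 0.022, 0.095], 0.5), ([0.59, 0.312, 0.037], 0.45)]
  pointer_tip [([0.614,
[... 523 characters left out ...]
ple_box []
{'clock': 1.5, 'joint_positions': array([ 8.83826471e+01,  2.20440723e+01,  4.52541681e-01, -1.48178771e-03,
       -6.84135563e+01, -1.48169004e+01]), 'qvel': array([ 0.12628066,  0.01958707,  0.03541434,  0.01890798, -0.0395051 ,
        0.00702754]), 'joint_torque': array([ 2.18142713e-04, -3.90462184e+01,  1.87613922e+01,  4.22441259e+00,
        1.53851911e-02, -2.73391549e-05]), 'position': array([0.17678192, 0.59944128, 0.22252042]), 'tool_rot': array([ 1.79994730e+02,  3.11025141e-05, -1.64347985e+01]), 'force': array([-0.60536102,  0.22727915,  0.20007046]), 'wrist_torque': array([ 0.00713374, -0.00477965,  0.00361019]), 'finger_force': 0.0, 'opening': 0.9970412183007236}
```

View pics/scene0.png

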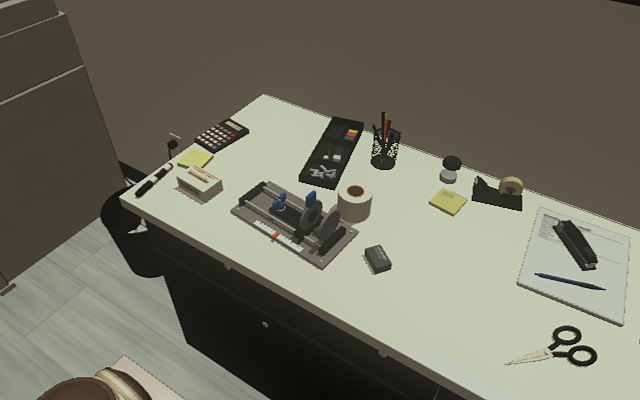

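View pics/wrist0.png

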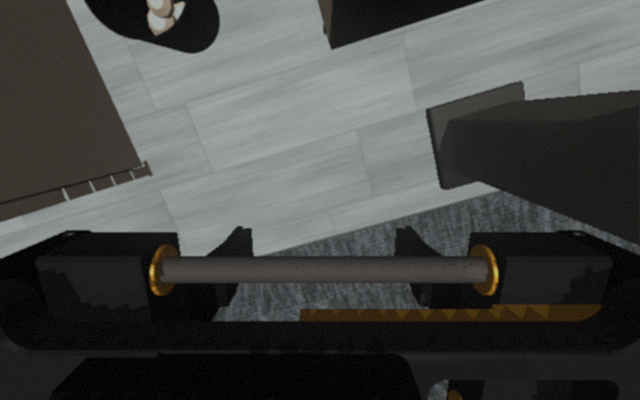

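The scene picture shows the stand with the marker at about (276,236), the nut at (279,200) and the tab at (311,197). The stand's +y runs roughly along world +y. The wrist view shows only floor. Next I move the wrist camera over the stand.

```bash
cat >> h.py <<'E'
def ray(f,u,v):
    d=R.from_euler("xyz",f["orientation"],degrees=True).apply([(u-f["cx"])/f["fx"],-(v-f["cy"])/f["fy"],-1.])
    return np.array(f["position"]),d
def onz(f,u,v,z):
    p,d=ray(f,u,v); return p+d*(z-p[2])/d[2]
def look(tag,things):
    f=env.grab_frame("wrist"); cv2.imwrite(f"pics/{tag}.png",f["image"])
    for t in things:
        r=env.search_frame(f,t); print(" ",t,[(np.round(d["xyz"],3).tolist(),round(d["score"],2)) for d in r[:2]])
    hsv=cv2.cvtColor(f["image"],cv2.COLOR_BGR2HSV)
    for n,lo,hi in(("blue",(105,120,40),(130,255,255)),("orange",(3,150,110),(16,255,255)),("red",(172,130,70),(180,255,255))):
        c,l,st,ce=cv2.connectedComponentsWithStats(cv2.inRange(hsv,lo,hi))
        for i in range(1,c):
            if st[i,4]>8 and st[i,1]<235:
                ys,xs=np.where(l==i); rr=cv2.minAreaRect(np.c_[xs,ys].astype(np.float32))
                print(n,st[i].tolist(),ce[i].round(1).tolist(),"rect",np.round(rr[1],1),round(rr[2],1),[onz(f,*ce[i],z)[:2].round(4).tolist() for z in(.016,.059,.132)])
    return f
E
python3 - <<'E'
from h import *
env.goto([0.535,0.07,0.25],[180,0,-5])
s=env.read_state(); print(s["clock"],s["joint_positions"].round(1),s["position"])
look("w1",["label_stand","finger_tab","nut_wings","marker_centre","pointer_tip"])
E
```

```text
3.7833 [ 24.7  12.6  -9.   -0.  -68.4  60.3] [0.5350239  0.07064756 0.24992793]
  label_stand [([0.625, 0.082, 0.008], 0.59)]
  finger_tab [([0.617, 0.059, 0.028], 0.76)]
  nut_wings [([0.626, 0.124, 0.058], 0.76), ([0.59, 0.35, 0.038], 0.53)]
  marker_centre [([0.552, 0.086, 0.02], 0.53), ([0.628, -0.148, 0.019], 0.5)]
  pointer_tip [([0.622, 0.055, 0.034], 0.74), ([0.59, 0.348, 0.041], 0.72)]
blue [263, 86, 20, 44, 445] [271.5, 107.5] rect [43.9 17.3] 78.7 [[0.6272, 0.1318], [0.625, 0.1245], [0.6214, 0.1122]]
blue [354, 91, 15, 32, 397] [361.2, 106.7] rect [13.6 31.4] 2.6 [[0.618, 0.0143], [0.6169, 0.0198], [0.6149, 0.0292]]
orange [52, 133, 76, 3, 176] [92.9, 134.3] rect [75.  2.] -0.0 [[0.6138, 0.3758], [0.6131, 0.342], [0.6119, 0.2847]]
orange [308, 156, 7, 13, 80] [310.7, 162.2] rect [12.  6.] 90.0 [[0.551, 0.0876], [0.5571, 0.0851], [0.5675, 0.0809]]
```

View pics/w1.png

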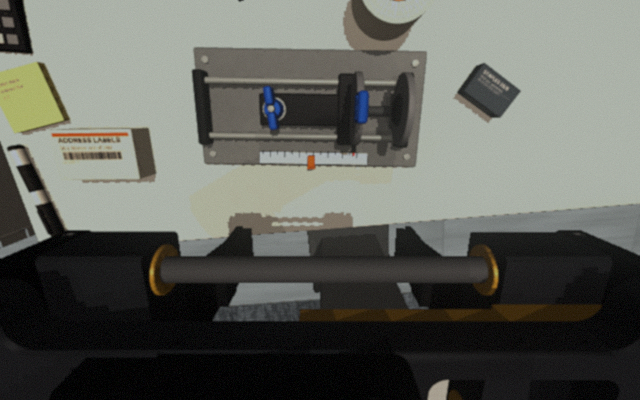

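The wrist view shows the stand with its yaw near -5°: nut at (271,107) with wings slightly counter-clockwise, tab at (361,107), marker at (311,162) and the pointer near (354,152). I'll crop in for the pointer tip and work out the stand axes.

```bash
python3 - <<'E'
from h import *
f=env.grab_frame("wrist")
c=[onz(f,u,v,.009)[:2] for u,v in((195,48),(426,51),(206,165),(415,166))]
print(np.round(c,4)); 
for a,b in((1,0),(3,2),(2,0),(3,1)):
    d=c[b]-c[a]; print(np.linalg.norm(d).round(3),np.degrees(np.arctan2(-d[0],d[1])).round(1))
print("ptr",onz(f,354,152,.016),"mk",onz(f,310.7,160,.018))
im=f["image"]
cv2.imwrite("pics/c1.png",cv2.resize(im[80:180,250:390],(784,560),interpolation=cv2.INTER_CUBIC))
m=im.astype(int); r=(m[...,2]-np.maximum(m[...,1],m[...,0]))
ys,xs=np.where(r[140:170,330:380]>25); print([(x+330,y+140,r[y+140,x+330]) for x,y in zip(xs,ys)])
E
```

```text
[[ 0.7074  0.2196]
 [ 0.6785 -0.0726]
 [ 0.5588  0.2349]
 [ 0.5319 -0.0584]]
0.294 -5.7
0.295 -5.3
0.149 -95.9
0.147 -95.5
ptr [0.55975053 0.02683218 0.016     ] mk [0.55426221 0.08678446 0.018     ]
[(np.int64(353), np.int64(152), np.int64(39)), (np.int64(352), np.int64(153), np.int64(50)), (np.int64(353), np.int64(153), np.int64(70)), (np.int64(354), np.int64(153), np.int64(35)), (np.int64(352), np.int64(154), np.int64(53)), (np.int64(353), np.int64(154), np.int64(77)), (np.int64(354), np.int64(154), np.int64(37)), (np.int64(352), np.int64(155), np.int64(36)), (np.int64(353), np.int64(155), np.int64(52))]
```

View pics/c1.png

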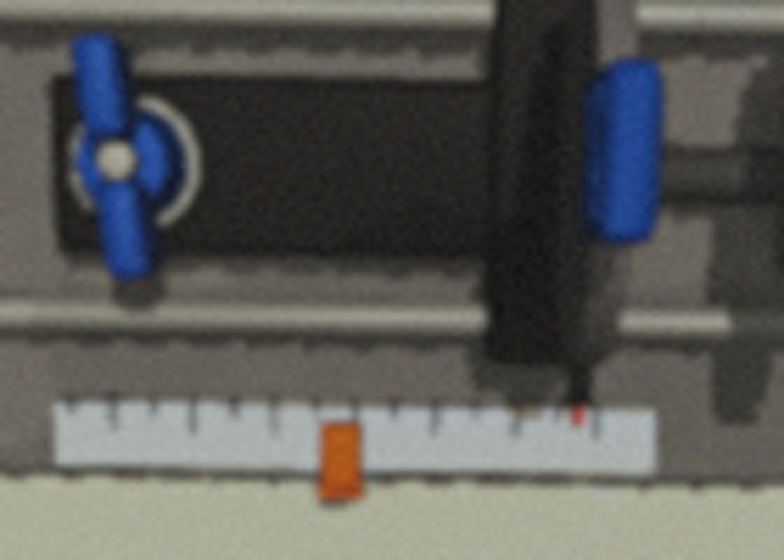

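Geometry, all consistent with the given sizes:
- Stand yaw is about -5.6°.
- The tab is at (0.615, 0.027).
- The nut is at (0.6245, 0.1265), with its wings at a world yaw of about +3.3° (0.155 rad loosened).
- The pull needed is about 58 mm.

I'll grip the wings with a 15° lean toward +y, so the gripper body clears the tab.

```bash
python3 - <<'E'
from h import *
nut=np.array([.6245,.1265,.050])
def pose(yaw,back=0.):
    o=[165,0,yaw]; z=R.from_euler("xyz",o,degrees=True).apply([0,0,1.])
    return nut+z*(.009-back),o
for y in(3.3,40,73): print(y,env.inverse_kinematics(*pose(y)))
env.gripper_to(.5,20)
p,o=pose(3.3,.11); env.goto(p,o)
p,o=pose(3.3); hit=env.move_straight(p,o,rate=.08,force_limit=8)
s=env.read_state(); print("hit",hit,s["clock"],s["position"],p,s["force"])
if not hit:
    env.gripper_to(0.,20)
    s=env.read_state(); print(s["clock"],s["opening"]*87,s["finger_force"],s["force"])
    for y in(8.3,23,38,53,65,73):
        env.move_straight(*pose(y),rate=.05)
        s=env.read_state(); print(y,s["clock"],s["force"].round(1),s["wrist_torque"].round(2),s["opening"]*87)
E
```

```text
3.3 [ 31.66937853  34.75845529 -14.32064359  17.42440008 -49.51006823
  49.27393911]
40 [ 31.57131446  30.90296197 -24.73743063  26.48518188 -35.03573146
  76.52746925]
73 [ 29.4540081   28.37396508 -30.09197395  27.97405483 -23.57404107
 108.58160768]
hit False 7.325 [0.62505135 0.12451005 0.04190298] [0.62463409 0.12417449 0.04130667] [-0.91749625 -0.3296367   0.19266627]
7.8917 18.662697203004626 17.62554216598801 [-2.84056338  7.34762103 -1.89958965]
8.3 8.1417 [-2.6  7.3 -2.8] [ 2.82  0.81 -0.09] 18.92297514270526
23 8.55 [-4.4  7.9 -1.5] [ 2.77  1.55 -0.12] 18.974437202016535
38 8.9583 [-6.2  7.3 -1.6] [ 2.51  2.06 -0.01] 18.787222557567233
53 9.3667 [-6.6  6.5 -0.8] [2.09 2.26 0.08] 19.161141525037106
65 9.725 [-6.7  4.9  1.2] [1.53 2.24 0.09] 19.104876199486124
73 10.0167 [-6.9  4.   0.6] [1.21 2.3  0.16] 19.02594239741468
```

```bash
python3 - <<'E'
from h import *
nut=np.array([.6245,.1265,.050]); o=[165,0,73]
z=R.from_euler("xyz",o,degrees=True).apply([0,0,1.])
env.gripper_to(.5)
env.move_straight(nut+z*(.009-.13),o,rate=.15)
env.goto([.56,.03,.22],[180,0,-5.6])
print(env.read_state()["clock"],env.read_state()["force"])
f=look("w2",[]); cv2.imwrite("pics/c2.png",cv2.resize(f["image"][60:240,200:440],(800,600)))
E
```

```text
12.6417 [ 0.55935985  0.51847303 -0.51244789]
blue [314, 122, 14, 35, 442] [320.2, 139.1] rect [34. 13.] 90.0 [[0.6074, 0.0297], [0.6104, 0.0289], [0.6153, 0.0277]]
blue [208, 124, 48, 20, 521] [232.9, 133.2] rect [47. 19.] 0.0 [[0.6249, 0.1366], [0.6258, 0.1232], [0.6272, 0.1006]]
orange [341, 0, 6, 12, 17] [343.2, 4.8] rect [12.1  1.6] 69.4 [[0.7502, -0.0102], [0.7363, -0.0062], [0.7127, 0.0005]]
orange [348, 0, 37, 20, 67] [368.0, 13.1] rect [12.5 38.3] 71.1 [[0.7396, -0.0371], [0.7269, -0.03], [0.7054, -0.0178]]
orange [2, 161, 80, 4, 220] [41.9, 162.6] rect [ 2.7 79. ] 88.7 [[0.6124, 0.3847], [0.6147, 0.3421], [0.6187, 0.2698]]
orange [277, 181, 8, 13, 90] [280.3, 187.2] rect [12.  7.] 90.0 [[0.5512, 0.0875], [0.5607, 0.0799], [0.577, 0.0671]]
```

View pics/c2.png

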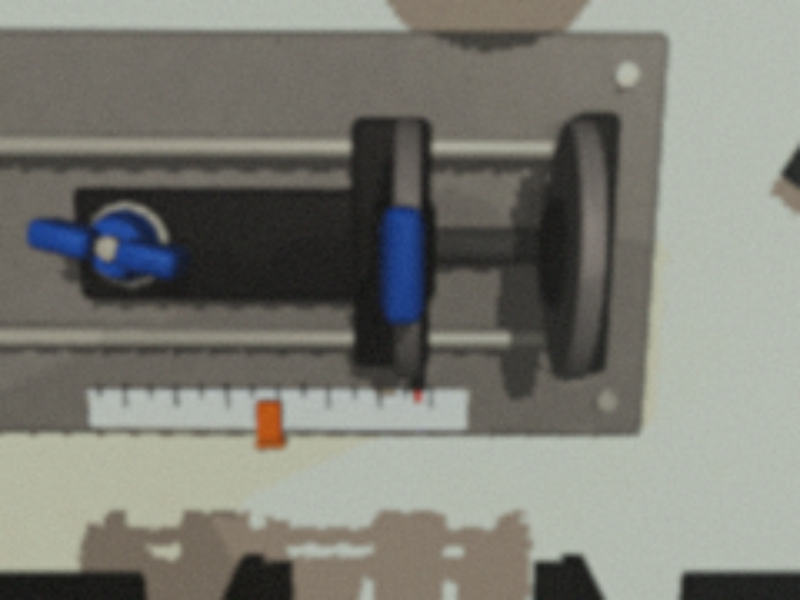

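The crop shows the nut turned to about 78° from the stand's x (about 1.35 rad) and released. The guide is still home and the marker is unmoved, with the pointer tip at crop (418,397) and the marker at (269,420). Next I grip the tab and pull.

```bash
python3 - <<'E'
from h import *
f=env.grab_frame("wrist"); s0=env.grab_frame("scene"); cv2.imwrite("pics/s_before.png",s0["image"])
yd=np.array([np.sin(np.radians(5.6)),np.cos(np.radians(5.6)),0])
D=(onz(f,280.7,186,.018)-onz(f,325.4,179.1,.016))@yd; print("D2",D)
D=(D+.058)/2
o=[180,0,-5.6]; t=np.array([.615,.0275,.109])
env.gripper_to(.45,30)
env.goto(t+[0,0,.06],o)
hit=env.move_straight(t,o,rate=.08,force_limit=8)
print("hit",hit,env.read_state()["clock"],env.read_state()["position"])
if not hit:
    env.gripper_to(0.,30); s=env.read_state(); print(s["opening"]*87,s["finger_force"],s["force"].round(1),s["position"])
    print("D",D)
    env.move_straight(t+D*yd,o,rate=.04); env.dwell(.3)
    s=env.read_state(); print(s["clock"],s["opening"]*87,s["finger_force"],s["force"].round(1),s["position"],((s["position"]-t)@yd).round(4))
    a=env.grab_frame("scene")["image"]; w=env.grab_frame("wrist")["image"]
    cv2.imwrite("pics/s_after.png",a)
    k=lambda im:cv2.resize(im[160:270,230:360],(520,440),interpolation=cv2.INTER_CUBIC)
    cv2.imwrite("pics/c3.png",cv2.resize(np.hstack([k(s0["image"]),k(a)]),(800,338)))
    cv2.imwrite("pics/w3.png",w)
E
```

```text
D2 0.05780285798724086
hit False 14.4917 [0.61548372 0.0276053  0.10958588]
9.567171678656297 29.99606392811984 [ 0.2 -2.1  0.8] [0.61499746 0.02706551 0.10913771]
D 0.05790142899362043
17.0083 9.940185530702037 30.00718508614227 [ 1.7 -8.5  0.6] [0.62061198 0.0826868  0.10913552] 0.0555
```

View pics/c3.png

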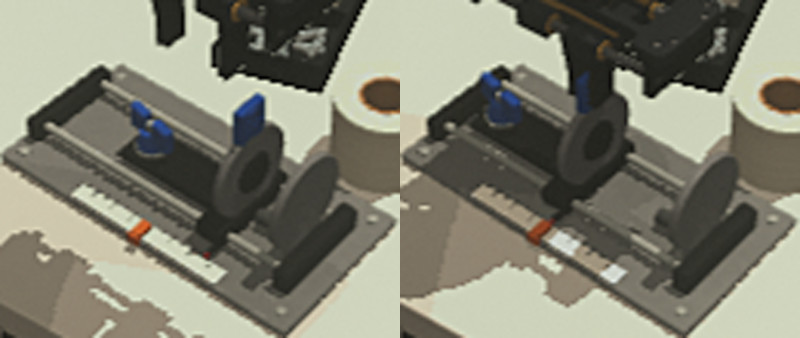

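The guide has followed the fingers and the pointer is near the marker, but the arm sags about 2.4 mm against the spring. I'll correct by that amount and check a close crop.

```bash
python3 - <<'E'
from h import *
yd=np.array([np.sin(np.radians(5.6)),np.cos(np.radians(5.6)),0])
t=np.array([.615,.0275,.109])
env.move_straight(t+(.0579+.0022)*yd,[180,0,-5.6],rate=.02); env.dwell(1.3)
s=env.read_state(); print(s["clock"],s["opening"]*87,s["finger_force"],s["force"].round(1),((s["position"]-t)@yd).round(4))
g=env.grab_frame("scene"); a=g["image"]
cv2.imwrite("pics/c4.png",cv2.resize(a[210:255,255:315],(800,600),interpolation=cv2.INTER_CUBIC))
b=cv2.imread("pics/s_before.png")
for im in(b,a):
    m=cv2.inRange(cv2.cvtColor(im,cv2.COLOR_BGR2HSV),(3,150,90),(16,255,255))[225:250,260:300]
    ys,xs=np.where(m>0); print("marker px",xs.mean()+260,ys.mean()+225,len(xs))
E
```

```text
18.6667 9.765734705752077 30.00761276576668 [ 1.2 -9.   0.8] 0.0576
marker px 276.0967741935484 235.48387096774195 31
marker px 274.62068965517244 234.93103448275863 29
```

View pics/c4.png

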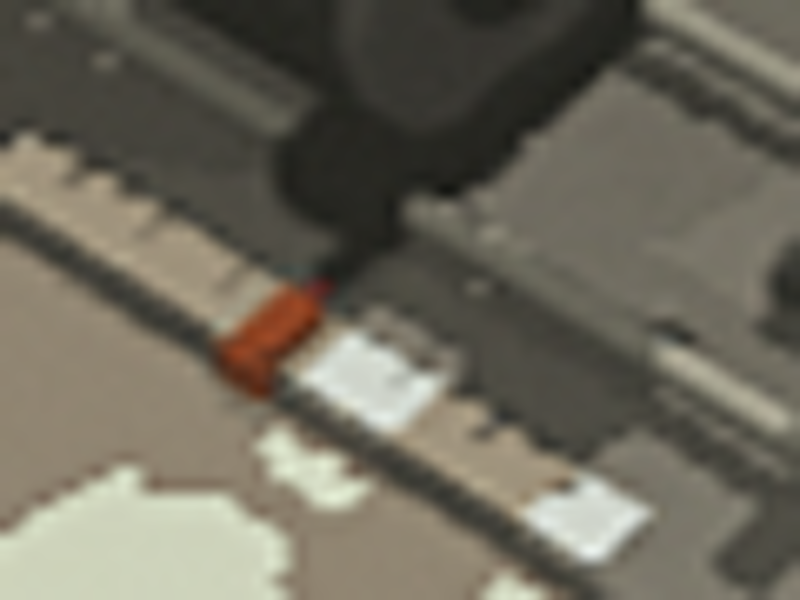

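The crop shows the red tip at (320,290) on the marker's long axis. The tip is level within a millimetre or two, the force on the tool is about 9 N, and the nut is loose. The marker is where it was, so I'm handing in.

```bash
python3 -c "
from h import *
print(env.close_job())"
```

```text
the job is handed in; nothing more can be done
None
```

Job handed in at about 19 s: the wing nut is about 1.35 rad loose, and the gripper holds the guide against the spring with its pointer level with the orange marker to within a millimetre or two by camera; no verdict was returned.

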